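# Tag the outlet and take off its cap of unknown thread hand

## Robot

A 7-joint arm with a two-finger parallel gripper is mounted at the origin on a cart in front of the work surface, level with it; the furniture and walls round the work are solid. World frame = base frame: x ahead of the robot, y to its left, z up, the work surface at z = 0. Lengths are in m, angles in rad, forces in N, time in s.
With the tool pointing down it reaches from about 0.4 to 0.85 m from the base axis. Payload 10.4 kg.
Tool frame: the origin (TCP) lies at the very end of the fingers, on their centre line; the grasp point (between the pads) lies 19 mm behind it (r.pinch_z is the distance from the TCP to the grasp point, in m); z points along the fingers, y is the line along which they close (so a half turn about z gives the same grasp; the last joint's range is limited). The gripper opens to 87 mm and grips with 3 to 60 N. Pads are 19 mm wide; open, the fingers measure 117 mm over their backs; the gripper's body (75 mm by 190 mm) begins 51 mm behind the grasp point.
Start: joints at [1.305, 0.332, -0.065, 1.46, 0.022, 1.35, -0.088], TCP at [0.15, -0.607, 0.202] pointing down, gripper open.
Joint ranges: [-2.6, 2.6], [-0.5, 2.12], [-1.47, 1.34], [0.16, 2.42], [-1.27, 4.41], [0.06, 2.06], [-2.6, 2.6]. Speed limits (rad/s): [2.22, 2.22, 2.79, 2.79, 3.14, 3.14, 3.14].

## Interface

Orientations are given as a unit quaternion [x, y, z, w].
In Python, from bench import sensors, vision, r gives the robot as it stands.
- The arm moves only by the shell command python3 -m crank 'ROWS' [OPENING] [FORCE]. ROWS is JSON, a list of rows, each a list of 2 entries, a list of its own where there are three numbers: the shift along the tool's x, y, z normalised to -1 to 1, where 1 is 3 cm, then the turn about the tool's z normalised to -1 to 1, where 1 is 8 degrees. A call has 1 to 12 rows; each row shifts and turns the commanded pose from where the row before left it, along the tool's axes as they then stand; what a row does not reach is not made up. A row lasts 1/8 s, in which the tool goes at most 62.5 mm and 10.7 degrees, less where a joint would pass 70% of its speed; a pose out of reach is approached as far as the arm can. A call with a number of a shift or a turn outside -1 to 1 is refused whole. A call with a gripper value outside its range is refused whole. OPENING is the opening, from 0 (shut) to 1 (fully open), set as the call begins (- or left out, the last holds). The fingers move at their own pace and stop on an object; FORCE is the grip in N (left out, the last holds). Time passes only in rows, so rows that do not move let the fingers close. It gives the time, the measured TCP pose, the force, the opening and the grip force at its end, in the units of the state.
- sensors.read_state(): the state, without advancing time (a new reading comes with each control period).
- vision.camera(name): name is "scene" or "top"; returns the picture (400x640x3 uint8, red, green, blue); there is no depth.
- vision.camera_model(name): a dict with "vertical_fov" (degrees; the focal length in pixels is half the picture's height over the tangent of half this angle, whatever the lens; pixels are square), "cx", "cy" (the principal point, pixels), "camera_from_world" (4x4, takes a point from world to camera coordinates). Camera axes: x right, y down, z forward; pixel columns grow to the right and rows downward; lengths in m; the calibration is good to about 2 mm. A picture is of the moment at which its call begins. camera_model takes no time and is no camera call.
- r.close_job(): hands the job in; it is judged then, once.
The state is a dict: "time": time; "joint_positions": joint angles; "joint_vel": joint speeds; "joint_torque": joint torques, N m; "ee_pos": TCP position; "eef_rot": TCP orientation; "ft_force": force on the tool from outside, world axes, zero at the start; "torque": the same for the moment, N m; "width": finger opening in m; "grip_force": force on a finger pad.
Only numpy, scipy, OpenCV 4.12 (cv2) and the standard library are available. Lean on these libraries where they do the work, as an engineer would, in place of code of your own. Each camera call takes 0.05 s, during which the arm holds its last target. There are 200 camera calls.

## Task

Before the blue-capped outlet is opened it must be tagged: hook the yellow tag over the green stretch in the middle of the rail, slide it along the rail (without lifting it off) to the blue band, and let go of it there. Then take off the blue cap: it is a quarter-turn cap whose thread may be left- or right-handed, so try it both ways, turn it in the hand that yields until it is free, lift it straight off and finish while still holding it upright in the gripper about 10 cm above its outlet. Leave the grey cap, the bottle and the jars alone.

Things in the scene. Friction and masses are not known exactly. Their poses are not given: they have to be found in the camera images.
- panel: White outlet panel fixed on the worktop, plate 200 x 320 x 20 mm, yaw up to 0.2 rad. Origin on the worktop midway between the two capped outlets, which stand at y = +-90 mm (x = 0). x points away from the robot towards the rail, y left, parallel to the rail. Rail: round bar, 10 mm diameter, at x = 120 mm, axis 115 mm above the worktop, between end posts at y = +-148 mm, 124 mm high.
- rail_mid (a point): Middle of the rail, on the top line of the bar, 120 mm above the worktop; axes as the panel. A green sleeve 50 mm long (25 mm to either side of this point along the rail) is where the tag is to be hooked on.
- mark_blue_band (a point): Top line of the rail at the centre of the narrow blue band (10 mm wide), right behind the blue-capped outlet (120 mm in front of it), 90 mm from rail_mid along the rail, left or right. Axes as the panel. A blue strip on the plate leads from the blue-capped outlet towards it.
- tag_grip (a point): Centre of the grip tab on top of the yellow tag: a block 14 mm (tag's x) x 24 mm (tag's y) x 36 mm high, its centre 84 mm above the tag's feet. Axes as tag.
- tag: Yellow tag: rigid saddle 102 mm high, about 0.1 kg, standing on two legs; origin between its feet, z up. The legs (yellow plates, 44 mm along y, outer faces 30 mm apart along x) leave a slot 16 mm wide along x, 60 mm high, open below and at both y ends; feet flare to a 25 mm opening, 42 mm over all. Hung, the rail runs through the slot along the tag's y (either way round).
- tag_saddle (a point): Point at the top of the tag's slot, 24 mm below tag_grip: it comes to rest on the top line of the rail.
- cap_blue_centre (a point): Centre (half-way up) of the blue cap: ribbed, round, 49 mm diameter, 48 mm high, about 0.06 kg, upright on its outlet. Its underside is 28 mm above the worktop, so this point starts at 52 mm and the cap's top is at 76 mm. z is the cap's axis, up.
- cap_blue: The blue cap; origin under its centre. One way (clockwise or anticlockwise from above, changes from start to start, not visible) it meets a firm stop after about 0.1 rad; the other way it turns easily, is free to lift from about 65 degrees, best 75 to 95, and stops at about 115. It does not rise while turned, has 2 mm play up and sideways, and cannot be pulled off when locked.
- cap_grey_centre (a point): Centre of the grey cap, same size and height as the blue cap, on the other outlet. To be left alone.
- dropper_bottle: Loose amber dropper bottle, 34 mm diameter, 109 mm high, right of the panel; origin under its base. To be left alone.
- gel_jar: Loose jar with black cap, 39 mm diameter, 81 mm high, right of the panel; origin under its base. To be left alone.
- small_jar: Loose small jar with white cap, 31 mm diameter, 32 mm high, left of the panel; origin under its base. To be left alone.
Things that resemble listed ones, but are neither listed nor needed, are in the scene too. Of the things that look like the cap_blue, the larger one is meant. What is shaped like the tag but pink is not meant.

How it is judged:
On the way, in this order (a step that is already met when the one before it is completed fails the run):
1. the tag is hooked over the rail on the green stretch, its saddle down on the bar (z of tag_saddle in the frame of rail_mid between -0.006 and 0.006 m and x of tag_saddle in the frame of rail_mid between -0.01 and 0.01 m and angle between tag_saddle's own z axis and vertical below 0.35 rad and y of tag_saddle in the frame of rail_mid between -0.025 and 0.025 m), for 0.1 s.
2. the tag slides along the rail, still seated, towards the blue band (z of tag_saddle in the frame of rail_mid between -0.006 and 0.006 m and x of tag_saddle in the frame of rail_mid between -0.01 and 0.01 m and angle between tag_saddle's own z axis and vertical below 0.35 rad and horizontal distance between tag_saddle and mark_blue_band between 0.02 and 0.06 m).
3. the tag hangs on the rail at the blue band (within 12 mm) and is let go (z of tag_saddle in the frame of rail_mid between -0.006 and 0.006 m and x of tag_saddle in the frame of rail_mid between -0.01 and 0.01 m and angle between tag_saddle's own z axis and vertical below 0.35 rad and horizontal distance between tag_saddle and mark_blue_band below 0.012 m and contact force between the fingers and tag below 0.1 N), for 0.3 s.
At the end, for the whole second after the job is handed in: Tag at rest on the rail, saddle within 6 mm of the bar top and 12 mm of the blue band, not touched by the fingers; blue cap held still in the fingers, upright within 0.3 rad, at least 63 mm above its seat and roughly over its outlet (70 to 180 mm from the band), clear of panel and tag (all of step 3 and height (world z) of cap_blue_centre between 0.115 and 0.3 m and horizontal distance between cap_blue_centre and mark_blue_band between 0.07 and 0.18 m and angle between cap_blue's own z axis and vertical below 0.3 rad and contact force between the fingers and cap_blue above 1 N and contact force between cap_blue and panel below 0.1 N and contact force between cap_blue and tag below 0.1 N and linear speed of each of cap_blue, tag below 0.03 m/s); the arm keeps its last pose, push and grip.
It fails at once if the grey cap is shifted by more than 10 mm (distance of cap_grey_centre from where it was at the start of the episode above 0.01 m).
It fails at once if the dropper bottle is shifted by more than 30 mm (distance of dropper_bottle from where it was at the start of the episode above 0.03 m).
It fails at once if the gel jar is shifted by more than 30 mm (distance of gel_jar from where it was at the start of the episode above 0.03 m).
It fails at once if the small jar is shifted by more than 30 mm (distance of small_jar from where it was at the start of the episode above 0.03 m).
It also fails if it takes over 58 s, if anything falls off the work surface, if the arm or the gripper's body presses on something with over 40 N, if the wrist force passes 120 N, or if a joint passes its speed limit or range.

## Working session

There is one attempt and no reset: what is moved stays moved. The work goes in short steps, Python scripts to look and compute and a shell command to move; the robot and the scene stay as the last step left them, time stands still between calls to the robot, and variables do not carry over. Pictures are saved under pics/ and viewed, at most 10 in all, crops included, and the job is handed in when it is done.

```bash
mkdir -p pics; ls
python3 - <<'E'
from bench import sensors, vision, r
import cv2
for n in("scene","top"):
    cv2.imwrite(f"pics/{n}0.png",vision.camera(n)[:,:,::-1]); m=vision.camera_model(n); print(n,m)
s=sensors.read_state(); print(s['time'],s['ee_pos'],s['eef_rot'],s['width'],s['ft_force'],r.pinch_z)
E
```

```text
pics
scene {'vertical_fov': 57.242666331457094, 'cx': 318.26347071333595, 'cy': 192.77870581427806, 'camera_from_world': array([[-7.04940445e-01, -7.09266389e-01, -3.98376020e-04,
         3.69372951e-01],
       [-4.53365190e-01,  4.51031839e-01, -7.68784940e-01,
         2.76343927e-01],
       [ 5.45452999e-01, -5.41766988e-01, -6.39507277e-01,
         7.80580217e-01],
       [ 0.00000000e+00,  0.00000000e+00,  0.00000000e+00,
         1.00000000e+00]])}
top {'vertical_fov': 51.51225353054758, 'cx': 317.1087609813704, 'cy': 204.7277094216765, 'camera_from_world': array([[-0.00274415, -0.99998848,  0.00393747,  0.01036178],
       [-0.99099014,  0.00219216, -0.1339169 ,  0.48777979],
       [ 0.13390673, -0.00426949, -0.99098474,  1.37378962],
       [ 0.        ,  0.        ,  0.        ,  1.        ]])}
0.1 [ 0.15015961 -0.60630221  0.20093974] [ 9.92640847e-01  1.21093971e-01 -9.60769618e-05 -6.24754825e-04] 0.08698273198869291 [ 0.92212965 -0.86930733  0.48673137] 0.0187
```

View pics/scene0.png

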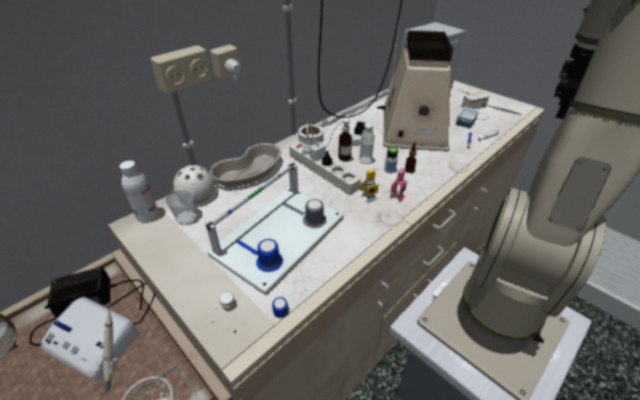

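View pics/top0.png

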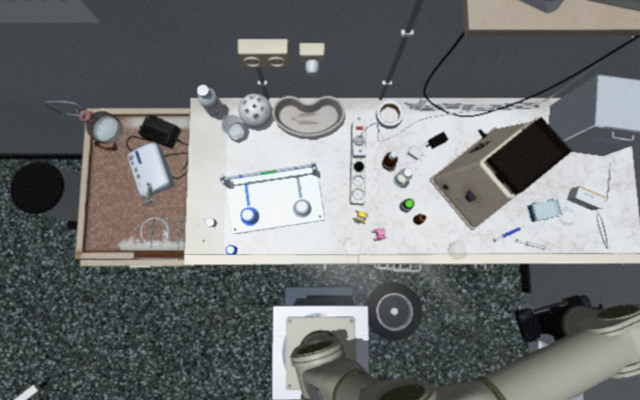

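The scene view shows the blue cap at about (268,252), the grey cap at (314,212), the yellow tag at (370,183) and the pink decoy at (399,183). In the top view the blue cap is at (249,216), the grey cap at (302,208), the yellow tag at (361,215), and the rail runs from (222,182) to (316,168), with its green sleeve near (268,172).

```bash
cat > h.py <<'E'
import numpy as np, cv2
from bench import sensors, vision, r
def model(n):
    m=vision.camera_model(n); T=np.array(m['camera_from_world']); f=200/np.tan(np.radians(m['vertical_fov']/2))
    return T,f,m['cx'],m['cy']
def ray(n,p):
    T,f,cx,cy=model(n); d=T[:3,:3].T@np.array([(p[0]-cx)/f,(p[1]-cy)/f,1]); return -T[:3,:3].T@T[:3,3],d/np.linalg.norm(d)
def plane(n,p,z):
    o,d=ray(n,p); return o+d*(z-o[2])/d[2]
def proj(n,P):
    T,f,cx,cy=model(n); c=T[:3,:3]@np.array(P)+T[:3,3]; return np.array([cx+f*c[0]/c[2],cy+f*c[1]/c[2]])
def tri(a,b):
    (o1,d1),(o2,d2)=ray('scene',a),ray('top',b)
    s=np.linalg.lstsq(np.c_[d1,-d2],o2-o1,rcond=None)[0]; p,q=o1+d1*s[0],o2+d2*s[1]
    return (p+q)/2,np.linalg.norm(p-q)
HSV=dict(yellow=((20,120,60),(33,255,255)),blue=((105,120,40),(128,255,255)),green=((45,90,30),(80,255,255)))
def blobs(img,c,mina=8):
    hsv=cv2.cvtColor(img,cv2.COLOR_RGB2HSV); m=cv2.inRange(hsv,*map(np.array,HSV[c]))
    n,l,s,ce=cv2.connectedComponentsWithStats(m); return [(ce[i].round(1).tolist(),s[i].tolist(),l==i) for i in range(1,n) if s[i][4]>=mina]
E
python3 - <<'E'
from h import *
ims={}
for n in('scene','top'):
    im=cv2.imread(f'pics/{n}0.png')[:,:,::-1].copy(); ims[n]=im
    for c in HSV:
        for b in blobs(im,c): print(n,c,b[0],b[1])
a=cv2.resize(ims['scene'][150:280,190:420],None,fx=3.4,fy=3.4,interpolation=cv2.INTER_CUBIC)[:,:,::-1]
cv2.imwrite('pics/c1.png',a)
b=cv2.resize(ims['top'][150:250,210:400],None,fx=4.2,fy=4.2,interpolation=cv2.INTER_CUBIC)[:,:,::-1]
cv2.imwrite('pics/c2.png',b)
E
```

```text
scene yellow [370.4, 174.7] [367, 169, 8, 12, 72]
scene yellow [362.0, 185.5] [361, 182, 3, 8, 22]
scene yellow [370.1, 189.4] [365, 185, 13, 11, 86]
scene blue [469.5, 136.8] [469, 134, 2, 7, 11]
scene blue [229.4, 211.2] [228, 210, 4, 3, 8]
scene blue [265.5, 257.1] [237, 240, 46, 32, 524]
scene blue [280.3, 310.6] [273, 303, 15, 14, 124]
scene blue [62.3, 325.9] [55, 322, 15, 9, 52]
scene green [392.3, 149.9] [389, 147, 8, 7, 47]
scene green [255.4, 192.4] [249, 188, 14, 10, 33]
top yellow [361.4, 214.2] [358, 212, 8, 6, 32]
top yellow [359.0, 219.9] [354, 218, 11, 5, 13]
top blue [246.8, 194.3] [245, 185, 4, 20, 33]
top blue [249.9, 217.5] [242, 208, 15, 17, 88]
top blue [511.4, 231.7] [504, 228, 16, 8, 35]
top blue [234.0, 250.2] [232, 246, 4, 8, 16]
top green [267.8, 172.0] [261, 171, 15, 3, 25]
top green [408.3, 203.3] [404, 199, 10, 9, 62]
```

View pics/c1.png

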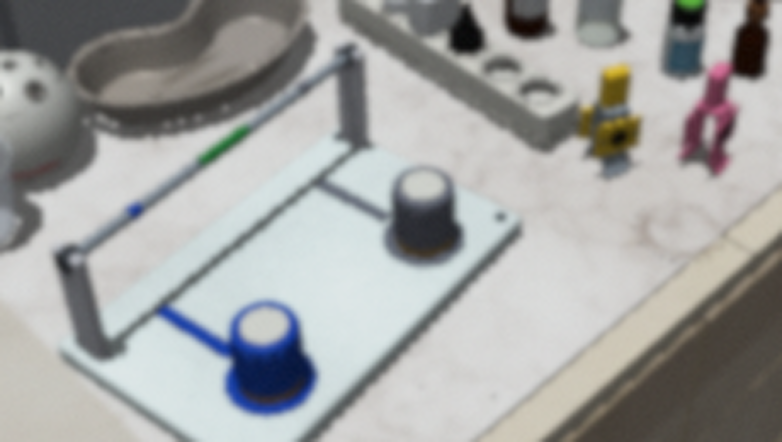

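View pics/c2.png

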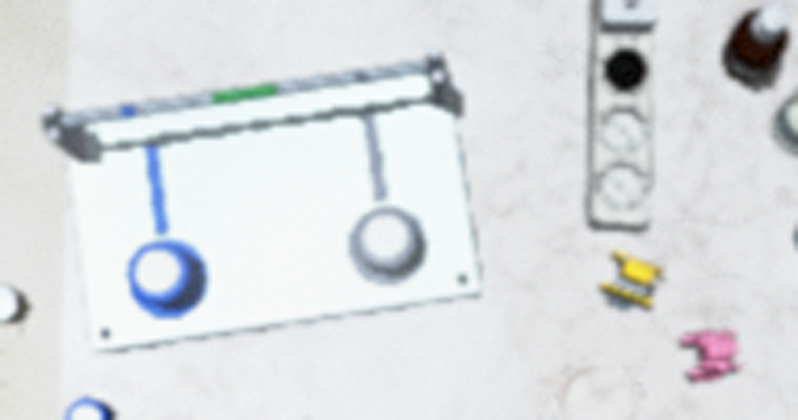

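The crops show three things. The tag stands with its tab's long side about 17° clockwise from world y. The panel is yawed about +8°, and the blue band is on the left (-> +y) side. Next I turn these into positions.

Run:
```python
from h import *
np.set_printoptions(precision=4,suppress=True)
C1=lambda x,y:((x+.5)/3.4-.5+190,(y+.5)/3.4-.5+150)
C2=lambda x,y:((x+.5)/4.2-.5+210,(y+.5)/4.2-.5+150)
P=lambda k,n,p,z: print(k,n,plane(n,p,z))
P('tabtop','top',(361.4,214.2),.102)
print('tab tri',tri((370.4,174.7),(361.4,214.2)))
P('tab','scene',(370.4,174.7),.088)
P('green','top',(267.8,172),.119);P('green','scene',(255.4,192.4),.119);print(tri((255.4,192.4),(267.8,172)))
P('band','top',C2(128,110),.119);P('band','scene',C1(135,210),.119)
P('postR','top',C2(436,63),.124);P('postL','top',C2(53,121),.124)
P('postR','scene',C1(350,52),.124);P('postL','scene',C1(70,258),.124)
P('capblue','top',C2(161,273),.076);P('capblue','scene',C1(266,325),.076)
P('capgrey','top',C2(384,242),.076);P('capgrey','scene',C1(424,188),.076)
im=cv2.imread('pics/top0.png')[:,:,::-1].copy()
b=[b for b in blobs(im,'yellow')]
for q in b:
    ys,xs=np.where(q[2]); pts=np.array([plane('top',(x,y),.102)[:2] for x,y in zip(xs,ys)])
    w,v=np.linalg.eigh(np.cov(pts.T)); d=v[:,1]; print('long axis yaw of y deg',np.degrees(np.arctan2(-d[0]*np.sign(d[1]),abs(d[1]))),np.sqrt(w*12))
```

```text
tabtop top [ 0.4474 -0.1329  0.102 ]
tab tri (array([ 0.4493, -0.1353,  0.0823]), np.float64(0.0006186637852264353))
tab scene [ 0.4446 -0.1291  0.088 ]
green top [0.5827 0.1678 0.119 ]
green scene [0.5788 0.1699 0.119 ]
(array([0.5831, 0.1678, 0.1154]), np.float64(0.0011218751712707778))
band top [0.5704 0.2566 0.119 ]
band scene [0.5657 0.2573 0.119 ]
postR top [0.6055 0.021  0.124 ]
postL top [0.561  0.3125 0.124 ]
postR scene [0.5964 0.0278 0.124 ]
postL scene [0.5515 0.3175 0.124 ]
capblue top [0.4498 0.2359 0.076 ]
capblue scene [0.4498 0.2381 0.076 ]
capgrey top [0.4738 0.0621 0.076 ]
capgrey scene [0.4742 0.0638 0.076 ]
long axis yaw of y deg -14.678986642852562 [0.014  0.0237]
long axis yaw of y deg -19.548049859538935 [0.0043 0.0404]
```

The measurements agree with each other:

| Item | Estimate |
|---|---|
| Rail_mid | ≈ (.581, .168) |
| Panel yaw | 8.4° |
| Band | ≈ (.568, .257) |
| Blue cap | (.449, .238) |
| Tag grip | ≈ (.4465, -.132) |
| Tag yaw | ≈ -17° |

I'll write a helper that works out each move, then turn first.

```bash
cat > go.py <<'E'
import sys; from h import *
from scipy.spatial.transform import Rotation as R
def go(t,yawy):
    s=sensors.read_state(); M=R.from_quat(s['eef_rot']).as_matrix()
    cur=np.degrees(np.arctan2(M[1,1],M[0,1])); d=(yawy-cur+90)%180-90; y=np.radians(cur+d)
    Y=np.array([np.cos(y),np.sin(y),0]); Z=np.array([0,0,-1.]); X=np.cross(Y,Z)
    D=np.array(t)-s['ee_pos']
    print('t',s['time'],'yaw_y',cur.round(1),'j',np.round(s['joint_positions'],2),'turn units',round(-d/8,2),'shift units after',(np.array([X,Y,Z])@D/.03).round(2))
if __name__=='__main__': a=list(map(float,sys.argv[1:])); go(a[:3],a[3])
E
python3 go.py .4465 -.132 .15 -17
python3 -m crank '[[[0,0,0],-1],[[0,0,0],-1],[[0,0,0],-1],[[0,0,0],-1],[[0,0,0],-1],[[0,0,0],-1],[[0,0,0],-1],[[0,0,0],-0.4]]' 0.5 20
python3 go.py .4465 -.132 .15 -17
```

```text
t 0.1 yaw_y -76.1 j [ 1.31  0.33 -0.06  1.46  0.02  1.35 -0.09] turn units -7.39 shift units after [18.01  4.82  1.7 ]
time: 1.1
ee_pos: [0.1502, -0.6064, 0.2012]
eef_rot: [0.802, 0.597, 0.0, -0.0]
ft_force: [-0.1, -0.0, 0.3]
width: 0.0439
grip_force: 0.0
t 1.1 yaw_y -16.7 j [ 1.41  0.34 -0.2   1.45  0.07  1.35  0.91] turn units 0.04 shift units after [18.01  4.82  1.71]
```

```bash
python3 -m crank '[[[1,0.2,0],0],[[1,0.2,0],0],[[1,0.2,0],0],[[1,0.2,0],0],[[1,0.2,0],0],[[1,0.2,0],0],[[1,0.2,0],0],[[1,0.2,0],0],[[1,0.2,0],0],[[1,0.2,0],0],[[1,0.2,0],0],[[1,0.2,0],0]]' >/dev/null
python3 -m crank '[[[1,0.4,0],0],[[1,0.4,0],0],[[1,0.4,0],0],[[1,0.4,0],0],[[1,0.4,0],0],[[1,0.4,0],0],[[0,0,1],0],[[0,0,0],0]]'
python3 go.py .4465 -.132 .071 -17
python3 - <<'E'
from h import *
a=vision.camera('scene')
cv2.imwrite('pics/g1.png',cv2.resize(a[80:230,290:470],None,fx=4,fy=4,interpolation=cv2.INTER_CUBIC)[:,:,::-1])
E
```

```text
time: 3.6
ee_pos: [0.4435, -0.1313, 0.17]
eef_rot: [0.803, 0.596, -0.001, -0.002]
ft_force: [-0.4, -0.4, 1.0]
width: 0.0434
grip_force: 0.0
t 3.6 yaw_y -16.9 j [ 0.92  0.04 -0.74  1.88  0.03  1.24 -0.12] turn units 0.02 shift units after [0.01 0.1  3.3 ]
```

View pics/g1.png

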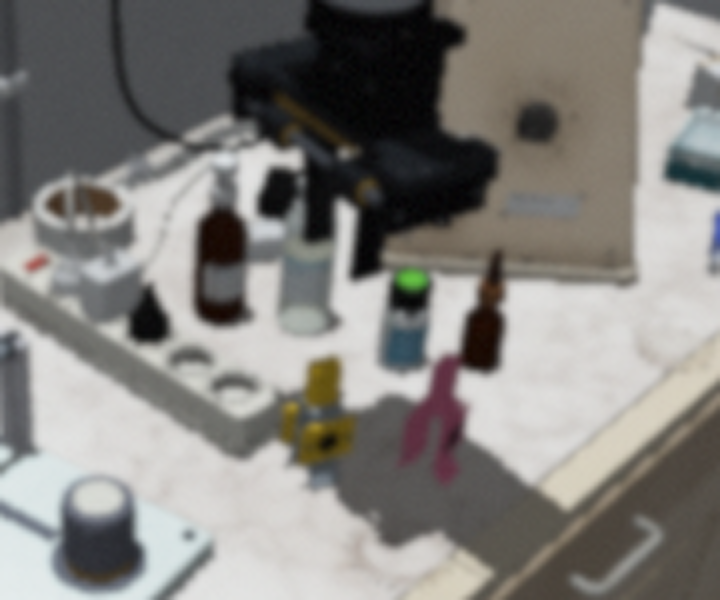

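The fingers straddle the line of the tag's legs, with their tips at crop pixels (318,235) and (368,275) above the tag at (322,380). I descend and close.

```bash
python3 -m crank '[[[0,0.1,0.8],0],[[0,0,0.8],0],[[0,0,0.8],0],[[0,0,0.6],0],[[0,0,0.3],0],[[0,0,0],0]]'
python3 -m crank '[[[0,0,0],0],[[0,0,0],0],[[0,0,0],0],[[0,0,0],0],[[0,0,0],0],[[0,0,0],0]]' 0 20
python3 -m crank '[[[0,0,-0.5],0],[[0,0,-1],0],[[0,0,-1],0],[[0,0,-1],0],[[0,0,0],0],[[0,0,0],0]]'
python3 - <<'E'
from h import *
a=vision.camera('scene');b=vision.camera('top');s=sensors.read_state()
print(s['ee_pos'],proj('scene',s['ee_pos']))
for n,i in(('scene',a),('top',b)):
    for q in blobs(i,'yellow'): print(n,q[0],q[1])
cv2.imwrite('pics/g2.png',cv2.resize(a[80:230,290:470],None,fx=4,fy=4,interpolation=cv2.INTER_CUBIC)[:,:,::-1])
E
python3 go.py .581 .168 .23 8.4
```

```text
time: 4.4
ee_pos: [0.4478, -0.1328, 0.0727]
eef_rot: [0.803, 0.596, -0.0, -0.0]
ft_force: [-0.2, -0.2, 0.1]
width: 0.0434
grip_force: 0.0
time: 5.15
ee_pos: [0.4479, -0.1327, 0.0728]
eef_rot: [0.803, 0.596, 0.0, 0.0]
ft_force: [0.2, -0.0, 1.3]
width: 0.0141
grip_force: 20.0
time: 5.9
ee_pos: [0.4475, -0.1326, 0.1775]
eef_rot: [0.803, 0.596, -0.0, -0.0]
ft_force: [-1.5, -0.5, -1.1]
width: 0.0132
grip_force: 20.0
[ 0.44721982 -0.13254117  0.17687936] [373.44921862 147.23764953]
scene [372.9, 145.5] [370, 138, 8, 13, 65]
scene [365.0, 156.0] [364, 152, 3, 9, 25]
scene [374.1, 159.9] [369, 155, 12, 12, 92]
t 6.0 yaw_y -16.9 j [ 0.93  0.04 -0.74  1.86  0.03  1.25 -0.12] turn units -3.16 shift units after [ 9.26  5.87 -1.77]
```

View pics/g2.png

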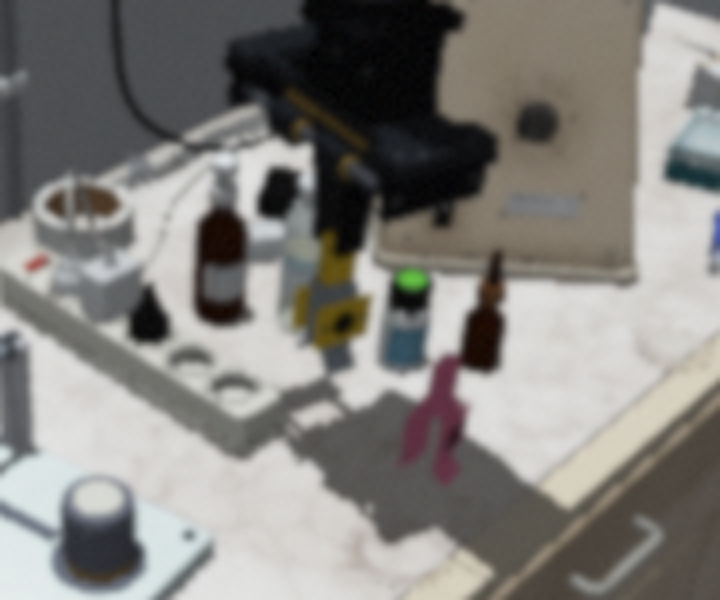

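The tag is held, hanging straight between the pads at crop pixels (338,300). I raise it, turn to the rail yaw and go over the green stretch.

```bash
python3 -m crank '[[[0,0,-1],-1],[[0,0,-0.95],-1],[[0,0,0],-1],[[0,0,0],-0.16],[[0,0,0],0]]' >/dev/null; python3 go.py .581 .168 .235 8.4
python3 -m crank '[[[0.7,0.45,0],0],[[0.95,0.6,0],0],[[0.95,0.6,0],0],[[0.95,0.6,0],0],[[0.95,0.6,0],0],[[0.95,0.6,0],0],[[0.95,0.6,0],0],[[0.95,0.6,0],0],[[0.95,0.6,0],0],[[0.9,0.6,0],0],[[0,0,0],0],[[0,0,0],0]]'
python3 go.py .581 .168 .235 8.4
```

```text
t 6.625 yaw_y 8.3 j [ 0.94  0.   -0.74  1.77 -0.    1.37  0.35] turn units -0.02 shift units after [9.26 5.87 0.01]
time: 8.12
ee_pos: [0.581, 0.1655, 0.2355]
eef_rot: [0.654, 0.757, -0.001, -0.0]
ft_force: [0.3, -0.6, -1.0]
width: 0.0137
grip_force: 20.0
t 8.125 yaw_y 8.3 j [ 0.34  0.41 -0.93  1.43  0.33  1.46 -0.43] turn units -0.01 shift units after [0.08 0.01 0.02]
```

```bash
python3 -m crank '[[[0.05,0,0.7],0],[[0,0,0.4],0],[[0,0,0],0]]'
python3 - <<'E'
from h import *
a=vision.camera('scene');s=sensors.read_state();b=vision.camera('top');p=s['ee_pos']
for dz in(-.0728,-.0128): print(proj('scene',p+[0,0,dz]))
print('rail mid',proj('scene',[.581,.168,.12]))
cv2.imwrite('pics/g3.png',np.hstack([cv2.resize(a[130:230,200:300],(400,400),interpolation=cv2.INTER_CUBIC),cv2.resize(b[120:220,220:320],(400,400),interpolation=cv2.INTER_CUBIC)])[:,:,::-1])
E
```

```text
time: 8.5
ee_pos: [0.5806, 0.1663, 0.2024]
eef_rot: [0.654, 0.756, -0.001, -0.0]
ft_force: [0.1, 0.2, 0.1]
width: 0.0133
grip_force: 20.0
[255.39585928 187.98985151]
[252.66137183 168.68775946]
rail mid [255.42696671 191.38240801]
```

View pics/g3.png

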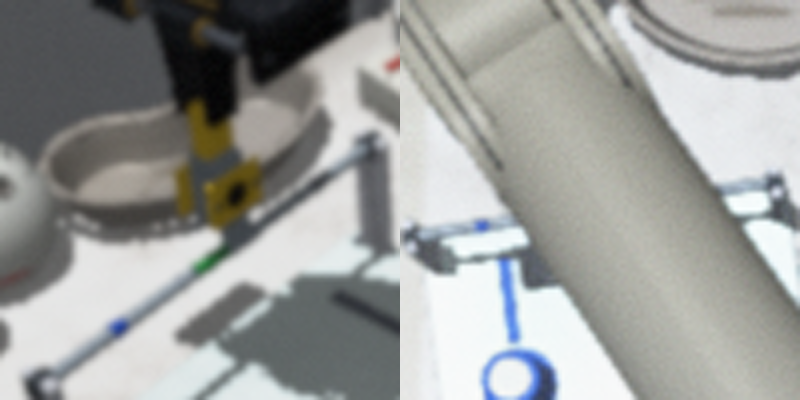

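The feet are at about scene pixel (259,189), just above the bar over the green sleeve, which matches the prediction. I lower it in stages and watch the force.

```bash
python3 -m crank '[[[0,0,0.4],0],[[0,0,0.4],0],[[0,0,0.2],0],[[0,0,0],0]]'; python3 -m crank '[[[0,0,0.4],0],[[0,0,0.4],0],[[0,0,0.2],0],[[0,0,0],0]]';python3 -m crank '[[[0,0,0.25],0],[[0,0,0],0],[[0,0,0],0]]'
```

```text
time: 9.1
ee_pos: [0.5807, 0.1673, 0.1725]
eef_rot: [0.653, 0.757, -0.0, -0.0]
ft_force: [1.0, 0.2, -0.9]
width: 0.0137
grip_force: 20.0
time: 9.6
ee_pos: [0.5807, 0.1673, 0.1425]
eef_rot: [0.653, 0.757, -0.0, -0.0]
ft_force: [-0.0, 0.1, -0.3]
width: 0.0135
grip_force: 20.0
time: 9.98
ee_pos: [0.581, 0.1675, 0.1358]
eef_rot: [0.653, 0.757, 0.0, 0.0]
ft_force: [-0.7, 0.1, -1.0]
width: 0.0135
grip_force: 20.0
```

```bash
python3 -m crank '[[[0,0,0.08],0],[[0,0,0],0],[[0,0,0],0]]'; python3 -m crank '[[[0,0,0.06],0],[[0,0,0],0],[[0,0,0],0]]'
python3 go.py .568 .257 .132 8.4
```

```text
time: 10.35
ee_pos: [0.5811, 0.1676, 0.1334]
eef_rot: [0.653, 0.757, 0.0, 0.0]
ft_force: [0.9, 0.7, 0.2]
width: 0.0139
grip_force: 20.0
time: 10.72
ee_pos: [0.5815, 0.1679, 0.1331]
eef_rot: [0.653, 0.757, 0.001, 0.001]
ft_force: [-3.3, -0.8, 11.7]
width: 0.0136
grip_force: 20.0
t 10.725 yaw_y 8.4 j [ 0.33  0.48 -0.9   1.57  0.39  1.28 -0.48] turn units -0.0 shift units after [ 3.   -0.01  0.04]
```

It is seated, with contact at 0.133 as expected. I ease off 1 mm and slide to the band.

```bash
python3 -m crank '[[[0,0,-0.03],0],[[0.3,0,0],0],[[0.3,0,0],0],[[0.3,0,0],0],[[0.3,0,0],0],[[0.3,0,0],0],[[0,0,0],0]]'
python3 -m crank '[[[0.3,0,0],0],[[0.3,0,0],0],[[0.3,0,0],0],[[0.3,0,0],0],[[0.2,0,0],0],[[0.1,0,0],0],[[0,0,0],0],[[0,0,0],0]]'; python3 go.py .568 .257 .132 8.4
```

```text
time: 11.6
ee_pos: [0.5746, 0.2133, 0.133]
eef_rot: [0.653, 0.757, 0.001, 0.0]
ft_force: [0.1, 3.5, 4.3]
width: 0.0135
grip_force: 20.0
time: 12.6
ee_pos: [0.5676, 0.2573, 0.1324]
eef_rot: [0.653, 0.757, 0.0, -0.0]
ft_force: [0.1, -2.1, 4.8]
width: 0.0138
grip_force: 20.0
t 12.6 yaw_y 8.4 j [ 0.16  0.53 -0.9   1.52  0.42  1.3  -0.63] turn units 0.0 shift units after [-0.01  0.01  0.01]
```

Run:
```python
from h import *
a=vision.camera('scene');b=vision.camera('top');s=sensors.read_state();p=s['ee_pos']
print('saddle',proj('scene',p+[0,0,-.0128]),'band',proj('scene',[.568,.257,.12]))
for q in blobs(a,'yellow'): print(q[0],q[1])
cv2.imwrite('pics/g4.png',np.hstack([cv2.resize(a[150:250,190:290],(400,400),interpolation=cv2.INTER_CUBIC),cv2.resize(b[130:230,210:310],(400,400),interpolation=cv2.INTER_CUBIC)])[:,:,::-1])
```

```text
saddle [228.89462016 210.77776639] band [228.83575768 210.58921968]
[232.9, 203.9] [229, 200, 9, 9, 42]
[240.0, 212.4] [231, 204, 17, 18, 116]
```

View pics/g4.png

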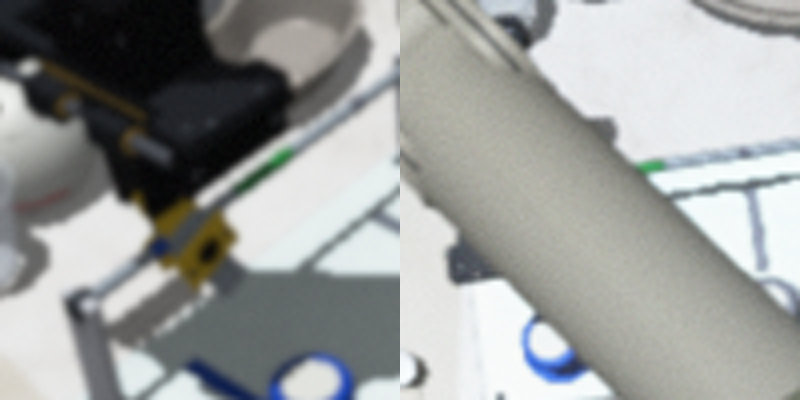

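The tag seems tilted or lagging: the blue band is still visible at crop pixels (160,243), to the left of the yellow plate. I'll check this numerically from the mask.

Run:
```python
from h import *
a=vision.camera('scene'); h=cv2.cvtColor(a,cv2.COLOR_RGB2HSV)
y=cv2.inRange(h,np.array((18,90,40)),np.array((35,255,255)))>0
b=cv2.inRange(h,np.array((105,110,40)),np.array((128,255,255)))>0
v=h[:,:,2]
for r_ in range(190,228): print(r_,''.join('Y' if y[r_,c] else 'B' if b[r_,c] else '#' if v[r_,c]<60 else '+' if v[r_,c]<140 else '.' for c in range(215,268)))
# calibrated prediction: plate centre height from start picture
def tagpt(S,yaw,l):
    c,s=np.cos(yaw),np.sin(yaw); return S+np.array([c*l[0]-s*l[1],s*l[0]+c*l[1],l[2]])
s=sensors.read_state();p=s['ee_pos']
for nm,l in dict(tabT=(-7,0,102),tabB=(-7,0,66),pTL=(-15,22,55),pTR=(-15,-22,55),pBL=(-15,22,10),pBR=(-15,-22,10)).items():
    l=np.array(l)/1000
    print(nm,'start',proj('scene',tagpt(np.array([.447,-.1325,0]),np.radians(-17),l)).round(1),'now',proj('scene',tagpt(p-[0,0,.0728],np.radians(8.4),l)).round(1))
```

```text
190 ++#################################+.......++++......
191 ++###############################++.....++++++.......
192 ++##############################+......+++++.........
193 +++############################+.....++++++..........
194 +++##########################++.....++++++...........
195 +++#########################+......+++++.............
196 ++++######################++.....++++++..............
197 +++++####################+......++++++...............
198 +...+###YY##############+......+++++.................
199 ....++#YYYY###########Y+.....++++++..................
200 .....++++YY#########YYY+....+++++....................
201 .........+YY######YYYYY++..+++++.....................
202 ..........+Y#####YYYYYY++++++++......................
203 ...........+###YYYYYYY++++++YY+......................
204 ............+YYYYYYYYY+++++YYYY......................
205 ............++YYYYYYY+++++YYYYY......................
206 .............+YYYYYY++++++YYYYYY.....................
207 .............+YYYYY++++++YYYYYYY+....................
208 .............++YYY++++++YYYYYYYYY+..................
[... 657 characters left out ...]
....+++++YYY++++++++++++++++++++++++++++
221 ...+............+++++++YY...+++++++++++++++++++++++++
222 ...............++++++++++...+++++++++++++++++++++++++
223 +.............+++++++++++...+++++++++++++++++++++++++
224 ............+++++++++++++..++++++++++++++++++++++++++
225 ...........++++++++++++++.+++++++++++++++++++++++++++
226 ..........+++++++++++...+++++++++++++++++++++++++++++
227 ........++++++++++++...++++++++++++++++++++++++++++++
tabT start [372.4 171.2] now [228.1 198.6]
tabB start [371.2 181.3] now [230.5 210.1]
pTL start [366.  188.1] now [226.6 220.1]
pTR start [378.7 183.6] now [240.3 209.9]
pBL start [364.7 200.1] now [229.6 233.5]
pBR start [377.1 195.5] now [242.8 223.2]
```

The tag has tilted about 20° in the grip, with its feet lagging, because of the downward push. I let it go so it settles on the bar, then measure it and regrip without any downward load.

```bash
python3 -m crank '[[[0,0,0],0],[[0,0,0],0],[[0,0,0],0],[[0,0,0],0],[[0,0,0],0],[[0,0,0],0]]' 0.5 20
cat > asc.py <<'E'
from h import *
def asc(a,r0,r1,c0,c1):
    h=cv2.cvtColor(a,cv2.COLOR_RGB2HSV); v=h[:,:,2]
    y=cv2.inRange(h,np.array((18,90,40)),np.array((35,255,255)))>0
    b=cv2.inRange(h,np.array((105,110,40)),np.array((128,255,255)))>0
    for i in range(r0,r1): print(i,''.join('Y' if y[i,c] else 'B' if b[i,c] else '#' if v[i,c]<60 else '+' if v[i,c]<140 else '.' for c in range(c0,c1)))
if __name__=='__main__': asc(vision.camera('scene'),190,235,215,262)
E
python3 asc.py
```

```text
time: 13.5
ee_pos: [0.5678, 0.2565, 0.1323]
eef_rot: [0.654, 0.757, -0.0, 0.0]
ft_force: [0.8, 0.4, 1.9]
width: 0.0432
grip_force: 0.1
190 ###########YY######################+.......++++
191 ########+++++####################++.....++++++.
192 ########++++++##################++.....+++++...
193 #######++....+#################+.....++++++....
194 #######+......+##############++.....++++++.....
195 ######++......+#############+......+++++.......
196 ####++........+############+.....++++++........
197 +++++.........+##########Y+.....++++++.........
198 ++............++#########Y+....+++++...........
199 ...............+########YY+..++++++............
200 ...............+########YY+++++++..............
201 ...............+########YY++++++...............
202 ...............+########YY++++.................
203 ...............+#######YYY+++..................
204 ...............++#####YYY+++...................
205 ...............+#####YYYY+++...................
206 ...............+###YYYYY++++...................
207 ..............++##YYYYY++++++..................
208 .............++++++YYY+++
[... 674 characters left out ...]
+++++...++++++++++++++++
222 ...............+++YYY+++++++.++++++++++++++++++
223 +.............+++++++++++++++++++++++++++++++++
224 ............+++++++++++++++++++++++++++++++++++
225 ...........++++++++++++++++++++++++++++++++++++
226 ..........+++++++++++++++++++++++++++++++++++++
227 ........+++++++++++++++++++++++++++++++++++++++
228 .......+++++++++++..+++++++++++++++++++++++++++
229 +.....+++++++++++...+++++++++++++++++++++++++++
230 +...+++++++++++++..++++++++++++++++++++++++++++
231 ++++++++++++++++..+++++++++++++++++++++++++++++
232 ++++++++++++++.++++++++++++++++++++++++++++++++
233 ++++++++++++++.++++++++++++++++++++++++++++++++
234 +++++++++++++++++++++++++++++++++++++++++++++++
```

```bash
python3 -m crank '[[[0,0,-0.3],0],[[0,0,-0.8],0],[[0,0,-1],0],[[0,0,-1],0],[[0,0,0],0],[[0,0,0],0]]' 1
python3 - <<'E'
from h import *
a=vision.camera('scene');b=vision.camera('top')
for q in blobs(a,'yellow'): print(q[0],q[1])
cv2.imwrite('pics/g5.png',np.hstack([cv2.resize(a[170:240,200:270],(560,560),interpolation=cv2.INTER_CUBIC)])[:,:,::-1])
E
```

```text
time: 14.3
ee_pos: [0.5677, 0.2564, 0.2251]
eef_rot: [0.653, 0.757, -0.0, 0.0]
ft_force: [1.1, -0.9, -0.9]
width: 0.0863
grip_force: 0.0
[185.4, 125.1] [183, 124, 6, 3, 8]
[236.2, 201.3] [232, 195, 9, 14, 87]
[238.2, 215.1] [234, 209, 10, 14, 52]
```

View pics/g5.png

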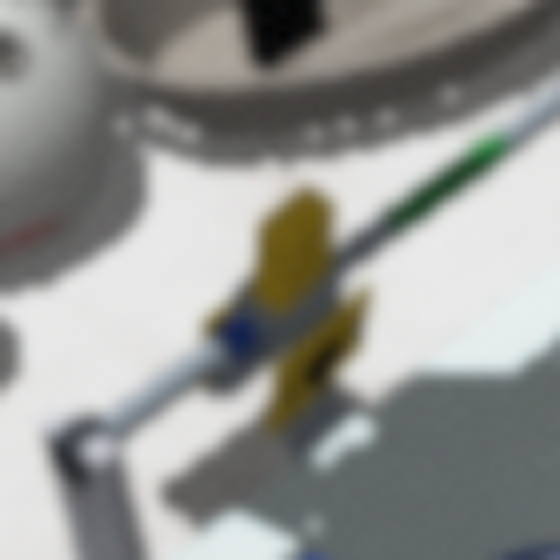

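The tag hangs on the bar just right of the band and looks leaned or swinging about it: tab at crop pixels (295,245), band at (240,335). I'll wait and see whether it settles.

```bash
for k in 1 2 3; do python3 -m crank '[[[0,0,0],0],[[0,0,0],0],[[0,0,0],0]]' >/dev/null
python3 - <<'E'
from h import *
a=vision.camera('scene'); print(sensors.read_state()['time'])
for q in blobs(a,'yellow',15): print(q[0],q[1])
E
done; python3 asc.py | sed -n 1,36p
python3 - <<'E'
from h import *
from asc import asc
asc(vision.camera('top'),165,200,225,275)
E
```

```text
14.825
[236.2, 201.3] [232, 195, 9, 14, 87]
[238.1, 215.2] [234, 209, 10, 14, 51]
15.25
[236.2, 201.3] [232, 195, 9, 14, 87]
[238.2, 215.1] [234, 209, 10, 14, 52]
15.675
[236.2, 201.3] [232, 195, 9, 14, 87]
[238.1, 215.2] [234, 209, 10, 14, 51]
190 +++...........+...........................+++++
191 +++.....................................++++++.
192 +++....................................+++++...
193 +++..................................++++++....
194 +++....................Y............++++++.....
195 +++..................YYYYY.........+++++.......
196 ++..................YYYYYY.......++++++........
197 ++.................YYYYYYY......++++++.........
198 +.................YYYYYYYY.....+++++...........
199 ..................YYYYYYYY...++++++............
200 ..................YYYYYYYY+++++++..............
201 ..................YYYYYYYY++++++...............
202 .................+YYYYYYYY++++.................
203 .................YYYYYYYYY+++..................
204 .................YYYYYYYY+++...................
205 ................+YYYYYYYY+++...................
206 ...............++YY
[... 2241 characters left out ...]
........................................
188 ..................................................
189 +.................................................
190 ++................................................
191 +++...............................................
192 ++.+..............................................
193 ++++..............................................
194 ++++..............................................
195 ..++++............................................
196 ...++++...........................................
197 ....++++..........................................
198 .....++++.........................................
199 ......++++........................................
```

The tag is at rest about 15 mm short of the band, leaning about 15° towards the robot. I regrip it there squarely with no downward load.

```bash
python3 -m crank '[[[-0.5,0,0],0],[[0,0,1],0],[[0,0,1],0],[[0,0,0.7],0],[[0,0,0.3],0],[[0,0,0],0]]' 0.8
python3 -m crank '[[[0,0,0],0],[[0,0,0],0],[[0,0,0],0],[[0,0,0],0],[[0,0,0],0],[[0,0,0],0]]' 0 40
python3 asc.py | sed -n 5,40p
```

```text
time: 16.52
ee_pos: [0.5701, 0.2415, 0.1354]
eef_rot: [0.654, 0.757, -0.0, -0.0]
ft_force: [0.3, -0.1, 0.6]
width: 0.0695
grip_force: 0.0
time: 17.27
ee_pos: [0.57, 0.2416, 0.1353]
eef_rot: [0.653, 0.757, -0.0, 0.0]
ft_force: [-1.2, 0.1, -0.7]
width: 0.0175
grip_force: 0.1
194 +++.....++###+YYY########++++.......++++++.....
195 +++......+++++YYY#######++.........+++++.......
196 ++............+YY#######+........++++++........
197 ++.............YY######++.......++++++.........
198 +..............YY#####Y+.......+++++...........
199 ...............YYY###YYY.....++++++............
200 ...............YYYYYYYYY+...+++++..............
201 ...............+YYYYYYYYY+++++++...............
202 ................YYYYYYYYY+++++.................
203 ................YYYYYYYYY++++..................
204 ................YYYYYYYYY+++...................
205 ...............+YYYYYYY++++....................
206 ...............+YYYYYY+++++....................
207 ..............+++YYYY+++++++.+Y................
208 ..............+++++++++++++YYYY................
209 .............++++++++++++YYYYYY+..........
[... 345 characters left out ...]
YY##YYY+.......+++++++++
217 ........+...+YY+++YYYYYYY##YYY.......++++++++++
218 .......+.....Y+++++YYYYYYYYYY+.....++++++++++++
219 ................+++YYYYYYYYY++....+++++++++++++
220 ....+...........+++YYYYYYYY+++..+++++++++++++++
221 ...+............+++YYYYYYY+++++++++++++++++++++
222 .+.............++++YYYYYY++++++++++++++++++++++
223 +.............++++++YYY++++++++++++++++++++++++
224 ............++++++++YY+++++++++++++++++++++++++
225 ...........++++++++++++++++++++++++++++++++++++
226 ..........++++++++++++.++++++++++++++++++++++++
227 ........+++++++++++++..++++++++++++++++++++++++
228 .......+++++++++++++..+++++++++++++++++++++++++
229 ......++++++++++++.++++++++++++++++++++++++++++
```

```bash
python3 -m crank '[[[0,0,0],0],[[0,0,0],0],[[0,0,0],0],[[0,0,0],0]]'
python3 asc.py | sed -n 5,36p;  python3 go.py .568 .257 .132 8.4
```

```text
time: 17.82
ee_pos: [0.57, 0.2416, 0.1353]
eef_rot: [0.653, 0.757, -0.0, 0.0]
ft_force: [-0.3, 0.3, 0.5]
width: 0.0135
grip_force: 40.0
194 +++......+###YY#########+.+++.......++++++.....
195 +++......++#YYYY#######++..........+++++.......
196 ++........+++YYY#######+.........++++++........
197 ++............YY######Y+........+++++..........
198 +.............+YY####YY+.......+++++...........
199 ...............YY##YYYYY.....+++++.............
200 ...............YYYYYYYYY....+++++..............
201 ...............YYYYYYYYY+..+++++...............
202 ...............YYYYYYYYYY+++++.................
203 ...............+YYYYYYYYY++++..................
204 ...............+YYYYYYYY++++...................
205 ...............+YYYYYYY++++....................
206 ..............++YYYYY++++++....................
207 ..............+++YYY++++++++..Y................
208 ..............++++++++++++YYYYY................
209 .............++++++++++++YYYYYY+...............
210 ............++BB+++++++YYYYYYYY+...............
211 ...........++BBBB+++++YYYYYYYYY+...............
212 .............BBBB++++YYYYYYYYYYY...............
213 .............+BB+++YYYYYYYY#YYYY...............
214 ............++++++YYYYYYYY##YYYY...............
215 ...........+++++++YYYYYYY###YYYY.......++++++++
216 ..........+++YYY++YYYYYYY###YYY.......+++++++++
217 ........+...+YYY++YYYYYYY##YYY+......++++++++++
218 .......+.....YY+++YYYYYYYYYYY+.....++++++++++++
219 ................+++YYYYYYYYYY+....+++++++++++++
220 ....+...........+++YYYYYYYYY+++.+++++++++++++++
221 ...+............+++YYYYYYY+++++++++++++++++++++
222 ...............++++YYYYYY++++++++++++++++++++++
223 +.............++++++YYYY+++++++++++++++++++++++
224 ............++++++++YY+++++++++++++++++++++++++
225 ...........++++++++++++++++++++++++++++++++++++
t 17.875 yaw_y 8.4 j [ 0.19  0.52 -0.9   1.53  0.41  1.3  -0.61] turn units -0.0 shift units after [0.52 0.01 0.11]
```

The tag is gripped square and upright, about 15 mm right of the band. I lift it a hair, slide back to 45 mm from the band, then forward to the band.

```bash
python3 -m crank '[[[0,0,-0.05],0],[[-0.25,0,0],0],[[-0.25,0,0],0],[[-0.25,0,0],0],[[-0.25,0,0],0],[[0,0,0],0],[[0,0,0],0]]'
python3 asc.py | sed -n 1,32p
python3 -m crank '[[[0.2,0,0],0],[[0.25,0,0],0],[[0.25,0,0],0],[[0.25,0,0],0],[[0.25,0,0],0],[[0.2,0,0],0],[[0.12,0,0],0],[[0,0,0],0],[[0,0,0],0]]'
python3 asc.py | sed -n 5,45p;  python3 go.py .568 .257 .132 8.4
```

```text
time: 18.75
ee_pos: [0.5743, 0.2122, 0.1369]
eef_rot: [0.653, 0.757, 0.0, -0.0]
ft_force: [-0.5, -0.3, -0.2]
width: 0.013
grip_force: 40.0
190 +++...........++.....++YYY#####Y+.........+++++
191 +++....................+YY####YY+.......++++++.
192 +++.....................YYY#YYYYY......+++++...
193 +++.....................YYYYYYYYY....++++++....
194 +++.....................YYYYYYYYY...++++++.....
195 +++.....................YYYYYYYYY+++++++.......
196 ++.......................YYYYYYYYY+++++........
197 ++.......................YYYYYYYY+++++.........
198 +.......................+YYYYYYY+++++..........
199 .......................++YYYYY+++++++..........
200 .......................+++YYY+++++++++Y+.......
201 .......................++++++++++++YYYYY.......
202 ......................+++++++++++YYYYYYY.......
203 .....................Y++++++++++YYYYYYYY.......
204 .....................++++++++++YYYYYYYYY+......
205 .....................++++++++YYYYYYYYYYY+......
206 ......................++++++YYYYYYY#YYYY+......
207 .....................++++++YYYYYYY###YYY+......
208 ....................+
[... 2388 characters left out ...]
++++++++++++
224 ............++YYYYYYYY+++++++++++++++++++++++++
225 ...........++++YYYYY+++++++++++++++++++++++++++
226 ..........+++++YYYY++++++++++++++++++++++++++++
227 ........+++++++YY++++++++++++++++++++++++++++++
228 .......++++++++++++++++++++++++++++++++++++++++
229 +.....+++++++++++..++++++++++++++++++++++++++++
230 +...++++++++++++...++++++++++++++++++++++++++++
231 ++++++++++++++++...++++++++++++++++++++++++++++
232 ++++++++++++++....+++++++++++++++++++++++++++++
233 +++++++++++++++++++++++++++++++++++++++++++++++
234 +++++++++++++++++++++++++++++++++++++++++++++++
t 19.975 yaw_y 8.4 j [ 0.16  0.52 -0.9   1.51  0.42  1.31 -0.63] turn units -0.0 shift units after [0.01 0.01 0.16]
```

The tag is upright and the band is hidden under it, as predicted. I lower it onto the bar, release, and rise.

```bash
python3 -m crank '[[[0,0,0.04],0],[[0,0,0],0],[[0,0,0],0]]'; python3 -m crank '[[[0,0,0],0],[[0,0,0],0],[[0,0,0],0],[[0,0,0],0],[[0,0,0],0]]' 0.5 20
python3 -m crank '[[[0,0,-0.3],0],[[0,0,-0.8],0],[[0,0,-1],0],[[0,0,-1],0],[[0,0,0],0]]' 
python3 asc.py | sed -n 5,40p;  python3 go.py .449 .238 .16 53;python3 go.py .449 .238 .16 143
```

```text
time: 20.35
ee_pos: [0.5677, 0.257, 0.1356]
eef_rot: [0.653, 0.757, -0.0, 0.0]
ft_force: [1.8, -0.4, -1.6]
width: 0.0132
grip_force: 40.0
time: 20.98
ee_pos: [0.5677, 0.2571, 0.1356]
eef_rot: [0.653, 0.757, -0.0, 0.0]
ft_force: [-0.2, -0.4, -0.4]
width: 0.0428
grip_force: 0.0
time: 21.6
ee_pos: [0.5686, 0.2581, 0.2317]
eef_rot: [0.653, 0.757, 0.002, 0.001]
ft_force: [-0.0, 0.1, 0.2]
width: 0.0437
grip_force: 0.0
194 +++.................................++++++.....
195 +++................................+++++.......
196 ++...............................++++++........
197 ++...............YY.............++++++.........
198 +...............YYYY...........+++++...........
199 ..............YYYYYY+........++++++............
200 .............YYYYYYYY.......+++++..............
201 ............YYYYYYYYY......+++++...............
202 ............YYYYYYYYY....+++++.................
203 ............YYYYYYYYY...+++++..................
204 ............YYYYYYYYY+++++++...................
205 ............YYYYYYYYY+++++.....................
206 ............YYYYYYYYY++++......................
207 ....
[... 724 characters left out ...]
...+....+++++YYYYYYYYY+++++++++++++++++++++++++
222 ........++...+YYYYYYY++++++++++++++++++++++++++
223 +.............YYYYYY+++++++++++++++++++++++++++
224 .............+YYYYY++++++++++++++++++++++++++++
225 .............+YYY++++++++++++++++++++++++++++++
226 ............+YYY+++++++++++++++++++++++++++++++
227 ..........+++++++++++++++++++++++++++++++++++++
228 .........++++++++++++++++++++++++++++++++++++++
229 ........+++++++++++++++++++++++++++++++++++++++
t 21.65 yaw_y 8.4 j [ 0.17  0.46 -0.93  1.39  0.37  1.47 -0.6 ] turn units -5.58 shift units after [ 2.78 -2.91  2.33]
t 21.65 yaw_y 8.4 j [ 0.17  0.46 -0.93  1.39  0.37  1.47 -0.6 ] turn units 5.67 shift units after [-2.91 -2.78  2.33]
```

The tag hangs at the band, nearly upright and untouched. Now to the blue cap, starting at closing-axis yaw 58°, about 40° off the rail-parallel direction, so the gripper body stays clear of the tag whichever way it turns.

```bash
python3 -m crank '[[[0,-0.5,0],-1],[[0,0,0],-1],[[0,0,0],-1],[[0,0,0],-1],[[0,0,0],-1],[[0,0,0],-1],[[0,0,0],-0.2],[[0,0,0],0]]' 1 20 >/dev/null
python3 go.py .449 .238 .12 58
python3 - <<'E'
from h import *
# refine cap from strongest cues: blue cap mask in top view free of the arm?
for n in('top','scene'):
    a=vision.camera(n)
    for q in blobs(a,'blue',20): print(n,q[0],q[1])
    for q in blobs(a,'yellow',20): print(n,'y',q[0],q[1])
E
```

```text
t 22.65 yaw_y 57.9 j [ 0.28  0.5  -1.1   1.42  0.44  1.49  0.21] turn units -0.02 shift units after [ 2.64 -2.31  3.61]
top [246.7, 221.3] [241, 215, 13, 10, 46]
top [511.4, 231.7] [504, 228, 16, 8, 35]
scene [265.5, 256.3] [237, 238, 45, 34, 546]
scene [280.4, 310.7] [273, 303, 15, 14, 125]
scene [62.3, 326.0] [55, 322, 15, 9, 50]
scene y [189.9, 137.9] [180, 136, 25, 5, 50]
scene y [230.7, 204.1] [227, 198, 9, 13, 95]
scene y [233.0, 218.4] [228, 212, 12, 14, 75]
```

```bash
python3 -m crank '[[[0.66,-0.58,0],0],[[0.66,-0.58,0],0],[[0.66,-0.58,0.6],0],[[0.66,-0.57,1],0],[[0,0,1],0],[[0,0,1],0],[[0,0,0],0],[[0,0,0],0]]'
python3 go.py .449 .2385 .04 58
python3 - <<'E'
from h import *
a=vision.camera('scene')
cv2.imwrite('pics/g6.png',cv2.resize(a[160:300,200:340],(560,560),interpolation=cv2.INTER_CUBIC)[:,:,::-1])
E
```

```text
time: 23.75
ee_pos: [0.4494, 0.2387, 0.1218]
eef_rot: [0.276, 0.961, 0.0, 0.0]
ft_force: [-0.1, 0.8, 0.4]
width: 0.0872
grip_force: 0.0
t 23.75 yaw_y 58.0 j [ 0.44  0.35 -1.18  1.82  0.35  1.2   0.17] turn units -0.0 shift units after [ 0.01 -0.01  2.73]
```

View pics/g6.png

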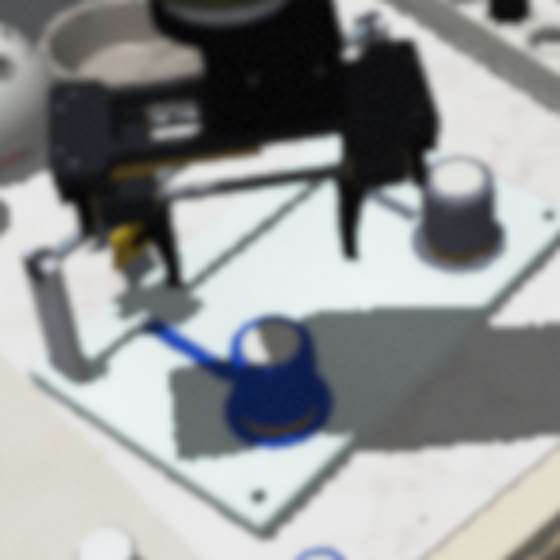

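The finger tips, at crop pixels (175,280) and (350,255), are centred over the blue cap at (272,345), and the gripper body clears the tag. I descend and grip.

```bash
python3 -m crank '[[[0,0,0.7],0],[[0,0,0.7],0],[[0,0,0.6],0],[[0,0,0.5],0],[[0,0,0.2],0],[[0,0,0],0]]'
python3 -m crank '[[[0,0,0],0],[[0,0,0],0],[[0,0,0],0],[[0,0,0],0],[[0,0,0],0],[[0,0,0],0],[[0,0,0],0]]' 0 30
python3 go.py .449 .2385 .04 58; python3 -c "
from h import *; print(sensors.read_state()['torque'])"
```

```text
time: 24.55
ee_pos: [0.4488, 0.2383, 0.0394]
eef_rot: [0.276, 0.961, -0.0, -0.0]
ft_force: [-0.8, -0.2, 1.2]
width: 0.0868
grip_force: 0.0
time: 25.42
ee_pos: [0.4493, 0.2386, 0.0399]
eef_rot: [0.276, 0.961, 0.0, 0.0]
ft_force: [1.4, 3.6, 1.8]
width: 0.0482
grip_force: 30.0
t 25.425 yaw_y 58.0 j [ 0.35  0.46 -1.09  1.9   0.47  1.06  0.08] turn units -0.0 shift units after [ 0.01 -0.01 -0.  ]
[ 0.68019695 -0.55720782 -0.03793765]
```

Gripped at 48 mm. First I try counter-clockwise (negative turn), reading the torque.

```bash
python3 -m crank '[[[0,0,0],-0.5],[[0,0,0],-0.5],[[0,0,0],0]]'; python3 -c "
from h import *; print(sensors.read_state()['torque'])"; python3 -m crank '[[[0,0,0],-0.5],[[0,0,0],-0.5],[[0,0,0],0]]'; python3 -c "
from h import *; print(sensors.read_state()['torque'])"; python3 go.py .449 .2385 .04 58
```

```text
time: 25.8
ee_pos: [0.4493, 0.2389, 0.0399]
eef_rot: [0.209, 0.978, 0.001, 0.0]
ft_force: [2.4, 5.1, 2.7]
width: 0.0482
grip_force: 30.0
[ 1.27394483 -0.65230296 -0.69367669]
time: 26.18
ee_pos: [0.4503, 0.2385, 0.04]
eef_rot: [0.14, 0.99, 0.001, 0.001]
ft_force: [5.7, 4.6, -1.9]
width: 0.0483
grip_force: 30.0
[ 1.18410507 -1.41505691 -0.73026989]
t 26.175 yaw_y 73.9 j [ 0.39  0.49 -1.14  1.9   0.51  1.08  0.33] turn units 1.98 shift units after [ 0.04 -0.02 -0.  ]
```

Counter-clockwise saturates at -0.73 N·m, which is the stop with the grip slipping. Now clockwise.

```bash
python3 -m crank '[[[0,0,0],0.5],[[0,0,0],0.5],[[0,0,0],0]]'; python3 -c "
from h import *; print(sensors.read_state()['torque'])"; python3 -m crank '[[[0,0,0],0.5],[[0,0,0],0.5],[[0,0,0],0.5],[[0,0,0],0.5],[[0,0,0],0]]'; python3 -c "
from h import *; print(sensors.read_state()['torque'])"; python3 go.py .449 .2385 .04 58
```

```text
time: 26.55
ee_pos: [0.4495, 0.2381, 0.0398]
eef_rot: [0.208, 0.978, 0.0, 0.001]
ft_force: [3.1, 1.9, 1.4]
width: 0.0486
grip_force: 30.0
[ 0.59874751 -0.81768854 -0.10354164]
time: 27.18
ee_pos: [0.4494, 0.2383, 0.0398]
eef_rot: [0.341, 0.94, 0.0, 0.0]
ft_force: [3.1, 2.0, 2.5]
width: 0.0485
grip_force: 30.0
[ 0.67203004 -0.85149652 -0.01860998]
t 27.175 yaw_y 50.1 j [ 0.33  0.45 -1.06  1.9   0.45  1.05 -0.04] turn units -0.99 shift units after [ 0.01  0.   -0.01]
```

Clockwise yields, with nearly no torque; the cap is now about 18° round. I regrip further counter-clockwise so the body stays clear of the tag, then finish the turn.

```bash
python3 -m crank '[[[0,0,0],0],[[0,0,0],0],[[0,0,0],0]]' 0.85
python3 -m crank '[[[0,0,0],-1],[[0,0,0],-1],[[0,0,0],-1],[[0,0,0],-1],[[0,0,0],-1],[[0,0,0],-1],[[0,0,0],-1],[[0,0,0],-1],[[0,0,0],-0.5],[[0,0,0],0]]'
python3 -m crank '[[[0,0,0],0],[[0,0,0],0],[[0,0,0],0],[[0,0,0],0],[[0,0,0],0],[[0,0,0],0]]' 0 30
python3 go.py .449 .2385 .04 51
```

```text
time: 27.55
ee_pos: [0.4484, 0.2376, 0.0392]
eef_rot: [0.342, 0.94, -0.001, -0.0]
ft_force: [0.0, -0.4, 1.9]
width: 0.0702
grip_force: 0.0
time: 28.8
ee_pos: [0.4487, 0.2378, 0.0393]
eef_rot: [-0.242, 0.97, 0.0, -0.0]
ft_force: [-0.1, -0.4, -0.0]
width: 0.0743
grip_force: 0.0
time: 29.55
ee_pos: [0.449, 0.2381, 0.0396]
eef_rot: [-0.242, 0.97, -0.0, 0.0]
ft_force: [-0.7, -0.5, 0.9]
width: 0.0484
grip_force: 30.0
t 29.55 yaw_y 118.0 j [ 0.48  0.6  -1.29  1.9   0.64  1.14  1.  ] turn units 8.37 shift units after [ 0.01  0.01 -0.01]
```

```bash
python3 -m crank '[[[0,0,0],0.8],[[0,0,0],0.8],[[0,0,0],0.8],[[0,0,0],0.8],[[0,0,0],0.8],[[0,0,0],0]]'; python3 -c "
from h import *; print(sensors.read_state()['torque'])"; python3 -m crank '[[[0,0,0],0.8],[[0,0,0],0.8],[[0,0,0],0.8],[[0,0,0],0.8],[[0,0,0],0.8],[[0,0,0],0.4],[[0,0,0],0]]'; python3 -c "
from h import *; print(sensors.read_state()['torque'])"
python3 -m crank '[[[0,0,-0.1],0],[[0,0,-0.1],0],[[0,0,0],0],[[0,0,0],0]]'; python3 go.py .449 .2385 .14 51
```

```text
time: 30.3
ee_pos: [0.4491, 0.2381, 0.0397]
eef_rot: [0.035, 0.999, -0.0, 0.0]
ft_force: [0.6, 0.1, -0.1]
width: 0.0486
grip_force: 30.0
[ 0.12563972 -0.23315257 -0.00818517]
time: 31.18
ee_pos: [0.4492, 0.2385, 0.0397]
eef_rot: [0.334, 0.943, 0.0, 0.0]
ft_force: [0.8, 2.3, -0.1]
width: 0.0487
grip_force: 30.0
[ 0.51817096 -0.37114172  0.01939648]
time: 31.68
ee_pos: [0.4492, 0.2382, 0.0459]
eef_rot: [0.335, 0.942, 0.0, 0.0]
ft_force: [2.3, 1.2, 1.4]
width: 0.0482
grip_force: 30.0
t 31.675 yaw_y 50.8 j [ 0.34  0.44 -1.07  1.9   0.44  1.07 -0.02] turn units -0.02 shift units after [ 0.01  0.   -3.14]
```

The cap is free: up 6 mm with no pull. I lift straight to about 10 cm.

```bash
python3 -m crank '[[[0,0,-0.3],0],[[0,0,-0.4],0],[[0,0,-0.5],0],[[0,0,-0.5],0],[[0,0,-0.5],0],[[0,0,-0.5],0],[[0,0,-0.3],0],[[0,0,-0.14],0],[[0,0,0],0],[[0,0,0],0],[[0,0,0],0],[[0,0,0],0]]'
python3 - <<'E'
from h import *
a=vision.camera('scene'); s=sensors.read_state(); print('torque',s['torque'],'vel',np.abs(s['joint_vel']).max())
for c in('blue','yellow'):
    for q in blobs(a,c,15): print(c,q[0],q[1])
print('cap expected',proj('scene',s['ee_pos']+[0,0,.012]),'seat',proj('scene',[.449,.2385,.05]))
E
python3 asc.py | sed -n 5,38p
```

```text
time: 33.17
ee_pos: [0.4489, 0.2381, 0.1396]
eef_rot: [0.335, 0.942, -0.0, -0.0]
ft_force: [0.3, -0.2, -0.7]
width: 0.0485
grip_force: 30.0
torque [ 0.06351475 -0.13372064 -0.06046376] vel 0.0018368577164574154
blue [265.1, 224.9] [253, 211, 24, 25, 371]
blue [247.9, 247.4] [237, 241, 22, 14, 75]
blue [269.4, 264.7] [256, 254, 27, 18, 108]
blue [280.4, 310.7] [273, 303, 15, 14, 125]
blue [62.3, 326.0] [55, 322, 15, 9, 50]
yellow [239.5, 192.6] [233, 191, 15, 4, 31]
yellow [229.7, 206.6] [227, 202, 8, 9, 47]
yellow [233.0, 218.4] [228, 212, 12, 14, 75]
yellow [268.6, 258.2] [261, 250, 17, 17, 125]
cap expected [265.08370169 221.95588376] seat [268.93655019 252.95669434]
194 ########+.......++YYYYYYYYYYYYY#+....++++......
195 #######++.......++##############++..++++.......
196 #######+........++############YY++++++++.......
197 ######++........+##############+++++++++.....++
198 ######++........+##############++++++++++++++++
199 #######+.......++##############++++++++++++++++
200 #######++++++++++###############+++++++++++++++
201 +###########++++####################+..........
202 +#
[... 645 characters left out ...]
YY+.......+####BBB++++++
215 ......+....+++++++YYYYYYY+.......+####BBBB+++++
216 .........+++++++YYYYYYYYY+.......+####BBBB+++++
217 ........++++++YYYYYYYYYYY+........+###BBBBB++++
218 .......++++++YYYYYYY##YY+.........+###BBBBBB+++
219 .....+++++++YYYYYYY##YY+..........+###BBBBBBB++
220 ....+++.++++YYYYYYY#YY+...........+###BBBBBBBBB
221 ...+....+++++YYYYYYYY+............++##BBBBBBBBB
222 .............+YYYYYYY+.............+#++BBBBBBBB
223 +.............YYYYYY+++.............++++BBBBBBB
224 ..............YYYYY++++................+BBBBBBB
225 ..............YYY++++++................+BBBBBBB
226 ..............YY++++++++..............++BBBBBBB
227 ...............++++++++..............++++BBBBBB
```

The cap is held at its expected place (265,225), the outlet thread is uncovered, and the tag has not moved since release. I hand the job in.

```bash
python3 -c "
from bench import r; print(r.close_job())"
```

```text
the job is handed in; nothing more can be done
None
```

I handed the job in at about 33 s with the tag hanging untouched at the blue band, leaning about 10°, and the blue cap (it unscrewed clockwise) held upright about 10 cm above its outlet. The first slide tilted the tag about 20°, so I let go, regripped and slid it 30 mm back and then on to the band. The hand-in gave no verdict, so whether every step was scored is unconfirmed.

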